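# Turn over a find in its tipping tray

## Robot

A 6-joint arm with a two-finger parallel gripper is mounted at the origin on the work surface. World frame = base frame: x ahead of the robot, y to its left, z up, the work surface at z = 0. Lengths are in m, angles in degrees, forces in N, time in s.
With the tool pointing down it reaches from about 0.25 to 0.725 m from the base axis. Payload 9.7 kg.
Tool frame: the origin (TCP) lies midway between the tips of the shut fingers; the grasp point (between the pads) lies 19 mm behind it (bot.hold_point_z is the distance from the TCP to the grasp point, in m); z points along the fingers, y is the line along which they close (so a half turn about z gives the same grasp; the last joint's range is limited). The gripper opens to 85 mm and grips with 20 to 120 N. Pads are 22 mm wide; open, the fingers measure 114 mm over their backs; the gripper's body (76 mm by 85 mm) begins 54 mm behind the grasp point. The pads swing forward as they close: fully open they stand 13 mm farther back than shut.
Start: joints at [-63.14, 4.979, 10.078, 95.1, 0, 90], TCP at [0.248, -0.491, 0.231] pointing down, gripper open.
Joint ranges: [-179.16, 179.16], [-48.56, 103.87], [-65.8, 70.77], [-126.05, 130.52], [-82.76, 87.17], [-180, 180]. Speed limits (degrees/s): [127.2, 127.2, 147.25, 180, 180, 180].

## Interface

Orientations are given as [roll, pitch, yaw] about the fixed x, y, z axes, in that order (R = Rz(yaw) Ry(pitch) Rx(roll)).
In Python, from workcell import bot gives the robot as it stands.
- The arm moves only by the tool play_rows, never from a script. Its argument "steps" is a list that holds one entry, the list of rows, each a list of 4 numbers: the shift along the tool's x, y, z in m, then the turn about the tool's z in rad. In form: [[[tx, ty, tz, yaw], ...]]. A call has exactly 5 rows; each row shifts and turns the commanded pose from where the row before left it, along the tool's axes as they then stand; what a row does not reach is not made up. A row lasts 1/12 s, in which the tool goes at most 41.7 mm and 7.16 degrees, less where a joint would pass 70% of its speed; a pose out of reach is approached as far as the arm can. A call is refused whole if a number of a shift passes 0.0417 or a number of a turn 0.125, either way. A call with a gripper value outside its range is refused whole. "gripper" is the finger opening in m, from 0 to 0.0854, set as the call begins (left out, the last holds). The fingers move at their own pace and stop on an object; "squeeze" is the grip in N (left out, the last holds). Time passes only in rows, so rows that do not move let the fingers close, or fill a call up. It gives the time, the measured TCP pose, the force, the opening and the grip force at its end, in the units of the state.
- bot.get_obs(): the state, without advancing time (a new reading comes with each control period).
- bot.camera(name): name is "side" or "top"; returns a dict with "img" (400x640x3 uint8, blue, green, red), "vfov" (degrees; the focal length in pixels is half the picture's height over the tangent of half this angle, whatever the lens; pixels are square), "cx", "cy" (the principal point, pixels), "xyz" and "attitude" of the camera in the world. Camera axes: x right, y down, z forward; pixel columns grow to the right and rows downward; lengths in m; the calibration is good to about 2 mm. A picture is of the moment at which its call begins. There is no depth.
- bot.job_done(): hands the job in; it is judged then, once.
The state is a dict: "time": time; "q": joint angles; "qd": joint speeds; "joint_efforts": joint torques, N m; "ee_pos": TCP position; "tcp_rot": TCP orientation; "wrist_force": force on the tool from outside, world axes, zero at the start; "torque": the same for the moment, N m; "opening": finger opening in m; "grasp_force": force on a finger pad.
Only numpy, scipy, OpenCV 4.12 (cv2) and the standard library are available. Lean on these libraries where they do the work, as an engineer would, in place of code of your own. Each camera call takes 0.05 s, during which the arm holds its last target. There are 200 camera calls.

## Task

Two tipping trays on the desk each hold a small square tile. In one of them the tile lies with its bare terracotta back up: swing that tray by its orange side pin right over past upright, so that the tile tumbles into the green-floored catch box beside it with its blue glazed face up, then lay the empty tray back down and let go. Do not touch the tiles with the robot, and leave the other tile, which already shows its blue face, where it is.

Things in the scene. Friction and masses are not known exactly. Their poses are not given: they have to be found in the camera images.
- tipper: Grey fixed stand of the tray to be used (an equal one stands near). Origin on the desk below the middle of the hinge axis, z up; the hinge runs along y, 35 mm above the desk. On its -x side the open catch box: green floor 24 mm above the desk, from the hinge to x = -131 mm, 88 mm wide inside, walls 50 mm above the desk. On its +x side lies the aluminium tray.
- tray (a joint): Angle of that tray, rad: 0 down (start), 1.57 upright, 2.2 stop, leaning over the catch box. 120 mm long from the hinge, 76 wide, 220 g, walls 15 mm, an 11 mm lip along the hinge on which the tile stands when upright; it topples out between 1.7 and 2.05. Damped hinge, 1 to 3 N at the pin; let go, it sinks shut when well short of upright, falls to its stop when well past.
- pin (a point): Place to grip on the tray's round orange side pin: 12 mm diameter, 60 mm long, parallel to the hinge, out of the tray's -y side (stand frame y -38 to -98 mm). This point is on the pin's axis at y = -72 mm; with the tray down at x = 108 mm, 40 mm above the bare desk, 5 mm above the hinge. It swings about the hinge with the tray; its x axis points away from the hinge, y along the pin.
- tile: Loose square tile, 44 x 44 x 9 mm, 35 g, terracotta on one face and blue glaze on the other, lying terracotta up in that tray. Origin at its centre; z points out of the terracotta face (so up at the start, and down when the job is done).
- tile_other: An equal tile lying blue side up in the other tipping tray (origin at its centre), to be left there.
Mind the look-alikes: they are no part of the job. Leave any pink look-alike of the tile alone.

How it is judged:
By the outcome, as a careful person would: the job done as asked, in the order asked, and still so for the second after the job is handed in, with the robot touching nothing.
It also fails if it takes over 48 s, if anything falls off the work surface, if the arm or the gripper's body presses on something with over 40 N, if the wrist force passes 120 N, or if a joint passes its speed limit or range.

## Working session

There is one attempt and no reset: what is moved stays moved. The work goes in short steps, Python scripts to look and compute and a tool call to move; the robot and the scene stay as the last step left them, time stands still between calls to the robot, and variables do not carry over. Pictures are saved under pics/ and viewed, at most 10 in all, crops included, and the job is handed in when it is done.

Besides the shell and the picture viewer there is one more tool, called after "Request:" by a JSON object that holds its "api" and its "payload". play_rows: Moves the arm, as the interface text tells. Its arguments: {"type":"object","properties":{"steps":{"type":"array","items":{"type":"array","items":{"type":"array","items":{"type":"number"}}}},"gripper":{"type":"number"},"squeeze":{"type":"number"}},"required":["steps"]}

```bash
mkdir -p pics; python3 - <<'E'
from workcell import bot
import cv2
for n in("top","side"):
    c=bot.camera(n);cv2.imwrite(f"pics/{n}0.png",c["img"]);print(n,c["vfov"],c["cx"],c["cy"],c["xyz"],c["attitude"])
o=bot.get_obs();print(o["time"],o["ee_pos"],o["tcp_rot"],bot.hold_point_z)
E
```

```text
top 45.29404012377684 318.31665803302207 199.1136979760373 [ 0.41761516 -0.02706301  1.16463136] [-175.59063401   -1.11920918  -88.70844734]
side 51.25614958624623 315.37643273902376 203.45417429236204 [0.21880269 0.40977527 0.52810064] [-131.83941373    1.12709719 -148.13884253]
0.1 [ 0.24840054 -0.49049556  0.23065762] [-1.79932668e+02  5.94530868e-04  2.68603227e+01] 0.0187
```

View pics/top0.png

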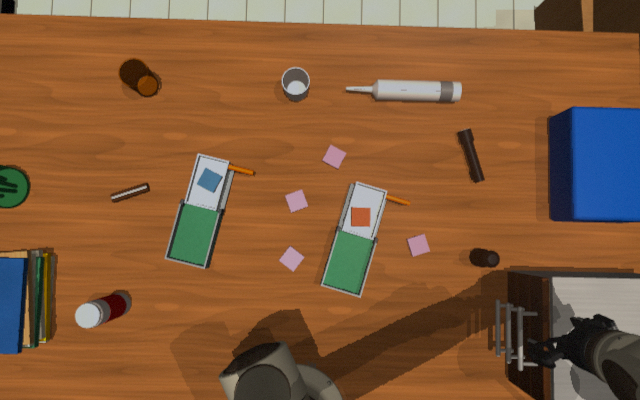

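View pics/side0.png

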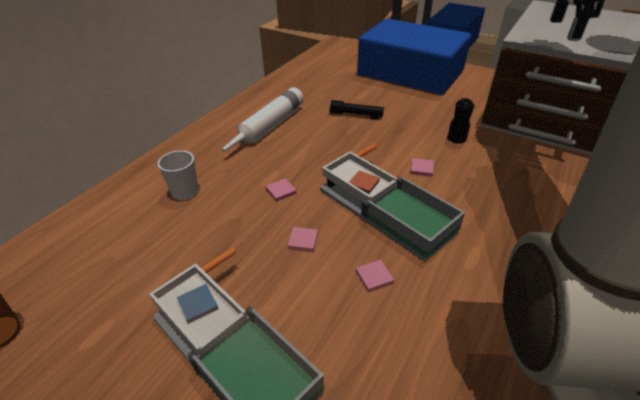

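The terracotta tile is in the tray at top (360,217), with its pin at (388–410, 197–204). In the side view they are at (363,181) and (366,151). The other tray at top (208,180) holds the blue tile, and the pink tiles are decoys.

```bash
cat > h.py <<'E'
import numpy as np,cv2
from workcell import bot
from scipy.spatial.transform import Rotation as R
def ray(c,p):
    f=200/np.tan(np.radians(c["vfov"]/2))
    d=R.from_euler("xyz",c["attitude"],degrees=True).as_matrix()@[(p[0]-c["cx"])/f,(p[1]-c["cy"])/f,1]
    return np.array(c["xyz"]),d
def plane(c,p,z):
    o,d=ray(c,p);return o+d*(z-o[2])/d[2]
def tri(c1,p1,c2,p2):
    o1,d1=ray(c1,p1);o2,d2=ray(c2,p2)
    s=np.linalg.lstsq(np.c_[d1,-d2],o2-o1,rcond=None)[0]
    a,b=o1+s[0]*d1,o2+s[1]*d2
    return (a+b)/2,np.linalg.norm(a-b)
def blobs(img,lo,hi,amin=15):
    m=cv2.inRange(cv2.cvtColor(img,cv2.COLOR_BGR2HSV),lo,hi)
    cs=cv2.findContours(m,cv2.RETR_EXTERNAL,cv2.CHAIN_APPROX_NONE)[0]
    return [c for c in cs if cv2.contourArea(c)>amin]
E
python3 - <<'E'
from h import *
for n in("top","side"):
    c=bot.camera(n)
    for nm,lo,hi in(("or",(5,190,150),(17,255,255)),("tile",(0,150,120),(9,255,255)),("gr",(60,80,50),(90,255,255))):
        for b in blobs(c["img"],lo,hi):
            r=cv2.minAreaRect(b); print(n,nm,np.round(r[0],1),np.round(r[1],1),cv2.boxPoints(r).round(1).tolist())
            if n=="top":print([plane(c,p,.04 if nm=="or" else .024).round(4).tolist() for p in cv2.boxPoints(r)])
E
```

```text
top or [398.3 199.6] [25.   5.4] [[385.5, 198.60000610351562], [387.1000061035156, 193.39999389648438], [411.0, 200.60000610351562], [409.5, 205.6999969482422]]
[[0.51, -0.2057, 0.04], [0.5222, -0.2092, 0.04], [0.5066, -0.2661, 0.04], [0.4943, -0.2625, 0.04]]
top or [240.5 168.9] [25.   5.1] [[227.6999969482422, 167.89999389648438], [229.10000610351562, 163.0], [253.1999969482422, 169.89999389648438], [251.8000030517578, 174.8000030517578]]
[[0.5734, 0.168, 0.04], [0.5851, 0.1652, 0.04], [0.5702, 0.1081, 0.04], [0.5585, 0.111, 0.04]]
top tile [360.  216.5] [17. 18.] [[351.0, 208.0], [369.0, 208.0], [369.0, 225.0], [351.0, 225.0]]
[[0.4867, -0.1258, 0.024], [0.4877, -0.1689, 0.024], [0.4471, -0.1695, 0.024], [0.4462, -0.1265, 0.024]]
top gr [ 37.2 286. ] [ 4.2 58.1] [[34.20000076293945, 315.0], [36.0, 256.8999938964844], [40.20000076293945, 257.0], [38.400001525878906, 315.1000061035156]]
[[0.2211, 0.6048, 0.024], [0.3548, 0.6097, 0.024], [0.3547, 0.5998, 0.024], [0.221, 0.5951, 0.024]]
top gr [348.5 261.6] [36.5 55.7] [[323.0, 283.1000061035156], [339.0, 229.6999969482422], [373.8999
[... 506 characters left out ...]
.0], [27.0, 168.0], [27.0, 206.0], [0.0, 206.0]]
[[0.5618, 0.708, 0.024], [0.5634, 0.6448, 0.024], [0.4733, 0.6386, 0.024], [0.4718, 0.7014, 0.024]]
side tile [364.  180.6] [24.  14.4] [[350.20001220703125, 183.10000610351562], [355.29998779296875, 169.60000610351562], [377.70001220703125, 178.0], [372.70001220703125, 191.5]]
side gr [252.  379.3] [107.4  48.2] [[193.60000610351562, 386.70001220703125], [207.60000610351562, 340.6000061035156], [310.3999938964844, 371.8999938964844], [296.3999938964844, 418.0]]
side gr [413.1 211.2] [70.9 26.6] [[375.8999938964844, 203.6999969482422], [390.0, 181.10000610351562], [450.20001220703125, 218.6999969482422], [436.1000061035156, 241.3000030517578]]
```

Request:
{"api": "play_rows", "payload": {"steps": [[[0,0,0,-0.0833],[0,0,0,-0.0833],[0,0,0,-0.0833],[0,0,0,-0.0833],[0,0,0,-0.0833]]], "gripper": 0.05, "squeeze": 25}}

```text
time: 0.62
ee_pos: [0.2485, -0.4906, 0.2311]
tcp_rot: [-180.0, -0.0, 51.0]
wrist_force: [-0.1, -0.5, 0.1]
opening: 0.0501
grasp_force: 0.0
```

Request:
{"api": "play_rows", "payload": {"steps": [[[0,0,0,-0.0833],[0,0,0,-0.0833],[0,0,0,-0.0833],[0,0,0,-0.0833],[0,0,0,-0.0833]]]}}

```text
time: 1.03
ee_pos: [0.2485, -0.4906, 0.231]
tcp_rot: [-180.0, -0.0, 74.8]
wrist_force: [0.2, 0.2, -0.0]
opening: 0.0501
grasp_force: 0.0
```

Request:
{"api": "play_rows", "payload": {"steps": [[[0.0207,0.0122,0.0073,0],[0.0207,0.0122,0.0073,0],[0.0207,0.0122,0.0073,0],[0.0207,0.0122,0.0073,0],[0.0207,0.0122,0.0073,0]]]}}

```text
time: 1.45
ee_pos: [0.3354, -0.4062, 0.1943]
tcp_rot: [-180.0, -0.0, 74.6]
wrist_force: [0.3, -0.8, 0.9]
opening: 0.05
grasp_force: 0.0
```

Request:
{"api": "play_rows", "payload": {"steps": [[[0.0207,0.0122,0.0073,0],[0.0207,0.0122,0.0073,0],[0.0207,0.0122,0.0073,0],[0.0207,0.0122,0.0073,0],[0.0207,0.0122,0.0073,0]]]}}

```text
time: 1.87
ee_pos: [0.4218, -0.3225, 0.1578]
tcp_rot: [-180.0, -0.0, 74.6]
wrist_force: [0.9, 0.1, -0.3]
opening: 0.0502
grasp_force: 0.0
```

Request:
{"api": "play_rows", "payload": {"steps": [[[0.0207,0.0122,0.0073,0],[0.0207,0.0122,0.0073,0],[0.0207,0.0122,0.0073,0],[0.0207,0.0122,0.0073,0],[0.0207,0.0122,0.0073,0]]]}}

```text
time: 2.28
ee_pos: [0.5081, -0.239, 0.1213]
tcp_rot: [-180.0, -0.0, 74.6]
wrist_force: [-0.6, -0.3, 0.5]
opening: 0.0501
grasp_force: 0.0
```

Request:
{"api": "play_rows", "payload": {"steps": [[[0,0,0,0],[0,0,0,0],[0,0,0,0],[0,0,0,0],[0,0,0,0]]]}}

```text
time: 2.7
ee_pos: [0.507, -0.2408, 0.1223]
tcp_rot: [180.0, 0.0, 74.5]
wrist_force: [-0.3, 0.5, -0.1]
opening: 0.05
grasp_force: 0.0
```

Request:
{"api": "play_rows", "payload": {"steps": [[[0,0,0.012,0],[0,0,0.012,0],[0,0,0.012,0],[0,0,0.012,0],[0,0,0.012,0]]]}}

```text
time: 3.12
ee_pos: [0.5069, -0.2398, 0.0598]
tcp_rot: [-179.9, -0.0, 74.6]
wrist_force: [0.1, 0.2, 1.0]
opening: 0.0499
grasp_force: 0.0
```

Request:
{"api": "play_rows", "payload": {"steps": [[[0,0,0.01,0],[0,0,0.01,0],[0,0,0.01,0],[0,0,0.01,0],[0,0,0,0]]]}}

```text
time: 3.53
ee_pos: [0.5065, -0.2394, 0.0194]
tcp_rot: [-179.8, -0.0, 74.6]
wrist_force: [-1.0, -0.4, -0.1]
opening: 0.0499
grasp_force: 0.0
```

```bash
python3 - <<'E'
from h import *
a=bot.camera("top")["img"][140:300,280:460];b=bot.camera("side")["img"][80:280,260:500]
cv2.imwrite("pics/c1.png",np.hstack([cv2.resize(a,(400,356)),cv2.resize(b,(400,333))[:333] if 0 else cv2.resize(b,(400,356))]))
E
```

```text
(no output)
```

View pics/c1.png

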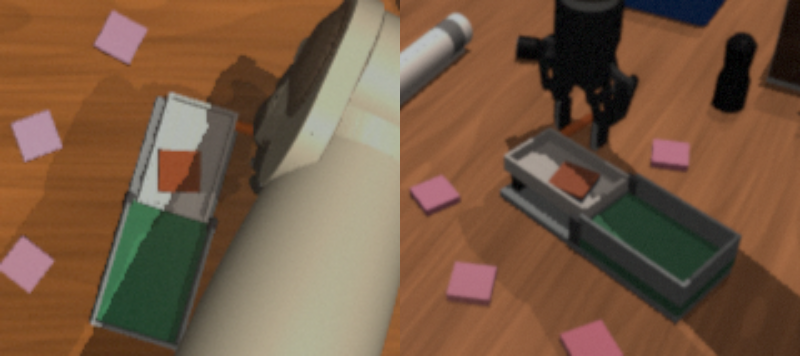

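The side view shows the fingers straddling the orange pin, and the tile is untouched. Closing the gripper.

Request:
{"api": "play_rows", "payload": {"steps": [[[0,0,0,0],[0,0,0,0],[0,0,0,0],[0,0,0,0],[0,0,0,0]]], "gripper": 0.0, "squeeze": 30}}

```text
time: 4.05
ee_pos: [0.5083, -0.2403, 0.0225]
tcp_rot: [179.9, 0.0, 74.6]
wrist_force: [4.1, -0.7, 1.6]
opening: 0.011
grasp_force: 29.4
```

Request:
{"api": "play_rows", "payload": {"steps": [[[0,0,0,0],[0,0,0,0],[0,0,0,0],[0,0,0,0],[0,0,0,0]]]}}

```text
time: 4.47
ee_pos: [0.5083, -0.2403, 0.0225]
tcp_rot: [179.9, 0.0, 74.6]
wrist_force: [5.4, -0.4, 1.3]
opening: 0.0111
grasp_force: 29.6
```

```bash
python3 - <<'E'
import numpy as np
# pin offset from hinge: (108,5) mm; cumulative tool (ty,tz) per call of 5 equal rows
r=np.hypot(108,5);p0=np.arctan2(5,108)
a=np.linspace(0,2.1,15)
x=r*np.cos(p0+a);z=r*np.sin(p0+a)
for i in range(14):print(i,round(a[i+1],3),np.round([(x[i+1]-x[i])/5,-(z[i+1]-z[i])/5],2), np.round([x[i+1]-108,z[i+1]-5],1))
E
```

```text
0 0.15 [-0.39 -3.22] [-2.  16.1]
1 0.3 [-0.87 -3.12] [-6.3 31.7]
2 0.45 [-1.33 -2.96] [-12.9  46.5]
3 0.6 [-1.75 -2.73] [-21.7  60.1]
4 0.75 [-2.14 -2.43] [-32.4  72.3]
5 0.9 [-2.48 -2.09] [-44.8  82.7]
6 1.05 [-2.76 -1.69] [-58.6  91.2]
7 1.2 [-2.99 -1.26] [-73.5  97.5]
8 1.35 [-3.14 -0.8 ] [-89.2 101.5]
9 1.5 [-3.22 -0.32] [-105.3  103.1]
10 1.65 [-3.24  0.16] [-121.5  102.3]
11 1.8 [-3.18  0.65] [-137.4   99. ]
12 1.95 [-3.04  1.11] [-152.6   93.5]
13 2.1 [-2.84  1.55] [-166.8   85.7]
```

Request:
{"api": "play_rows", "payload": {"steps": [[[0,-0.0002,-0.0032,0],[0,-0.0003,-0.0032,0],[0,-0.0004,-0.0032,0],[0,-0.0005,-0.0032,0],[0,-0.0006,-0.0032,0]]]}}

```text
time: 4.88
ee_pos: [0.5066, -0.2398, 0.0382]
tcp_rot: [179.9, 0.0, 74.6]
wrist_force: [9.3, -1.8, -2.5]
opening: 0.011
grasp_force: 29.1
```

Request:
{"api": "play_rows", "payload": {"steps": [[[0,-0.0009,-0.0031,0],[0,-0.0009,-0.0031,0],[0,-0.0009,-0.0031,0],[0,-0.0009,-0.0031,0],[0,-0.0009,-0.0031,0]]]}}

```text
time: 5.3
ee_pos: [0.5028, -0.2388, 0.0541]
tcp_rot: [179.8, 0.0, 74.6]
wrist_force: [9.3, -2.4, -1.5]
opening: 0.011
grasp_force: 29.2
```

Request:
{"api": "play_rows", "payload": {"steps": [[[0,-0.0013,-0.003,0],[0,-0.0013,-0.003,0],[0,-0.0013,-0.003,0],[0,-0.0013,-0.003,0],[0,-0.0013,-0.003,0]]]}}

```text
time: 5.72
ee_pos: [0.4968, -0.2371, 0.0695]
tcp_rot: [179.7, 0.0, 74.6]
wrist_force: [10.0, -3.0, 1.0]
opening: 0.0108
grasp_force: 29.2
```

Request:
{"api": "play_rows", "payload": {"steps": [[[0,-0.0017,-0.0027,0],[0,-0.0017,-0.0027,0],[0,-0.0017,-0.0027,0],[0,-0.0017,-0.0027,0],[0,-0.0017,-0.0027,0]]]}}

```text
time: 6.13
ee_pos: [0.489, -0.2349, 0.0835]
tcp_rot: [179.7, 0.0, 74.6]
wrist_force: [10.7, -2.4, 2.7]
opening: 0.0111
grasp_force: 29.2
```

```bash
python3 - <<'E'
from h import *
a=bot.camera("top")["img"][140:300,280:460];b=bot.camera("side")["img"][80:280,260:500]
cv2.imwrite("pics/c2.png",np.hstack([cv2.resize(a,(400,356)),cv2.resize(b,(400,356))]))
E
```

```text
(no output)
```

View pics/c2.png

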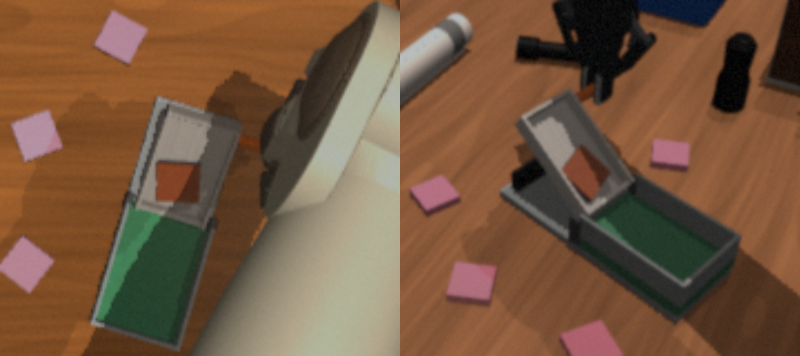

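The tray is tilted about 0.6 rad and the grip is holding. Continuing.

Request:
{"api": "play_rows", "payload": {"steps": [[[0,-0.002,-0.0024,0],[0,-0.002,-0.0024,0],[0,-0.002,-0.0024,0],[0,-0.002,-0.0024,0],[0,-0.002,-0.0024,0]]]}}

```text
time: 6.65
ee_pos: [0.4797, -0.2323, 0.0959]
tcp_rot: [179.6, 0.0, 74.6]
wrist_force: [11.3, -1.8, 6.7]
opening: 0.0108
grasp_force: 29.4
```

Request:
{"api": "play_rows", "payload": {"steps": [[[0,-0.0025,-0.0021,0],[0,-0.0025,-0.0021,0],[0,-0.0025,-0.0021,0],[0,-0.0025,-0.0021,0],[0,-0.0025,-0.0021,0]]]}}

```text
time: 7.07
ee_pos: [0.4684, -0.2292, 0.1073]
tcp_rot: [179.5, 0.0, 74.6]
wrist_force: [13.9, -1.8, 10.7]
opening: 0.0107
grasp_force: 29.4
```

Request:
{"api": "play_rows", "payload": {"steps": [[[0,-0.0028,-0.0017,0],[0,-0.0028,-0.0017,0],[0,-0.0028,-0.0017,0],[0,-0.0028,-0.0017,0],[0,-0.0028,-0.0017,0]]]}}

```text
time: 7.48
ee_pos: [0.4547, -0.2255, 0.1161]
tcp_rot: [179.5, 0.0, 74.6]
wrist_force: [11.3, -2.7, 14.3]
opening: 0.0107
grasp_force: 30.7
```

Request:
{"api": "play_rows", "payload": {"steps": [[[0,-0.003,-0.0013,0],[0,-0.003,-0.0013,0],[0,-0.003,-0.0013,0],[0,-0.003,-0.0013,0],[0,-0.003,-0.0013,0]]]}}

```text
time: 7.9
ee_pos: [0.4397, -0.2212, 0.1224]
tcp_rot: [179.5, 0.0, 74.6]
wrist_force: [6.0, 2.3, 7.3]
opening: 0.0105
grasp_force: 30.2
```

Request:
{"api": "play_rows", "payload": {"steps": [[[0,-0.0031,-0.0008,0],[0,-0.0031,-0.0008,0],[0,-0.0031,-0.0008,0],[0,-0.0031,-0.0008,0],[0,-0.0031,-0.0008,0]]]}}

```text
time: 8.32
ee_pos: [0.4241, -0.2169, 0.126]
tcp_rot: [179.6, 0.0, 74.6]
wrist_force: [6.3, 1.1, 12.6]
opening: 0.0108
grasp_force: 31.4
```

Request:
{"api": "play_rows", "payload": {"steps": [[[0,-0.0032,-0.0006,0],[0,-0.0032,-0.0006,0],[0,-0.0032,-0.0006,0],[0,-0.0032,-0.0006,0],[0,-0.0032,-0.0006,0]]]}}

```text
time: 8.73
ee_pos: [0.4072, -0.2121, 0.1273]
tcp_rot: [179.9, -0.0, 74.6]
wrist_force: [3.4, 1.4, 4.7]
opening: 0.0104
grasp_force: 31.1
```

Request:
{"api": "play_rows", "payload": {"steps": [[[0,-0.0032,0.0002,0],[0,-0.0032,0.0002,0],[0,-0.0032,0.0002,0],[0,-0.0032,0.0002,0],[0,-0.0032,0.0002,0]]]}}

```text
time: 9.15
ee_pos: [0.3913, -0.2077, 0.1257]
tcp_rot: [180.0, -0.0, 74.6]
wrist_force: [3.4, 2.1, 4.7]
opening: 0.0108
grasp_force: 31.7
```

Request:
{"api": "play_rows", "payload": {"steps": [[[0,-0.0016,0.0002,0],[0,-0.0016,0.0002,0],[0,-0.0016,0.0003,0],[0,-0.0016,0.0003,0],[0,-0.0016,0.0003,0]]]}}

```text
time: 9.57
ee_pos: [0.3835, -0.2056, 0.1239]
tcp_rot: [-180.0, -0.0, 74.6]
wrist_force: [3.3, 3.6, 4.1]
opening: 0.0104
grasp_force: 31.9
```

Request:
{"api": "play_rows", "payload": {"steps": [[[0,-0.0016,0.0004,0],[0,-0.0016,0.0004,0],[0,-0.0016,0.0004,0],[0,-0.0016,0.0004,0],[0,-0.0016,0.0004,0]]]}}

```text
time: 9.98
ee_pos: [0.3757, -0.2035, 0.1218]
tcp_rot: [-180.0, -0.0, 74.6]
wrist_force: [2.7, 2.9, -0.8]
opening: 0.0106
grasp_force: 31.8
```

```bash
python3 - <<'E'
from h import *
a=bot.camera("top")["img"][140:300,280:460];b=bot.camera("side")["img"][80:280,260:500]
cv2.imwrite("pics/c3.png",np.hstack([cv2.resize(a,(400,356)),cv2.resize(b,(400,356))]))
E
```

```text
(no output)
```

View pics/c3.png

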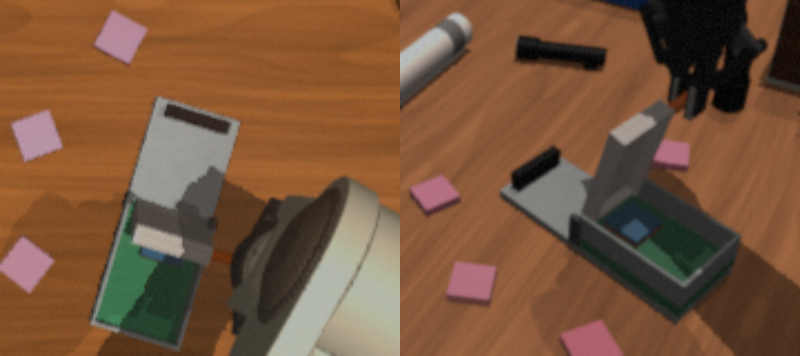

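The tray is past upright and the tile lies blue up in the green box, at side crop (633,225). Swinging the tray back.

Request:
{"api": "play_rows", "payload": {"steps": [[[0,0.0016,-0.0004,0],[0,0.0016,-0.0004,0],[0,0.0016,-0.0004,0],[0,0.0016,-0.0004,0],[0,0.0016,-0.0004,0]]]}}

```text
time: 10.5
ee_pos: [0.383, -0.2056, 0.1236]
tcp_rot: [-179.9, -0.0, 74.6]
wrist_force: [-2.4, 5.1, 1.6]
opening: 0.011
grasp_force: 32.0
```

Request:
{"api": "play_rows", "payload": {"steps": [[[0,0.0016,-0.0003,0],[0,0.0016,-0.0003,0],[0,0.0016,-0.0003,0],[0,0.0016,-0.0002,0],[0,0.0016,-0.0002,0]]]}}

```text
time: 10.92
ee_pos: [0.3908, -0.2078, 0.125]
tcp_rot: [-179.9, -0.0, 74.6]
wrist_force: [-3.0, 4.7, 2.8]
opening: 0.0104
grasp_force: 32.0
```

Request:
{"api": "play_rows", "payload": {"steps": [[[0,0.0032,-0.0002,0],[0,0.0032,-0.0002,0],[0,0.0032,-0.0002,0],[0,0.0032,-0.0002,0],[0,0.0032,-0.0002,0]]]}}

```text
time: 11.33
ee_pos: [0.4066, -0.2123, 0.1263]
tcp_rot: [-179.9, 0.0, 74.6]
wrist_force: [-2.0, 4.7, 2.4]
opening: 0.0106
grasp_force: 31.5
```

Request:
{"api": "play_rows", "payload": {"steps": [[[0,0.0032,0.0005,0],[0,0.0032,0.0005,0],[0,0.0032,0.0005,0],[0,0.0032,0.0005,0],[0,0.0032,0.0005,0]]]}}

```text
time: 11.75
ee_pos: [0.4224, -0.2167, 0.1238]
tcp_rot: [180.0, 0.0, 74.6]
wrist_force: [-0.8, 2.1, 4.2]
opening: 0.0106
grasp_force: 32.4
```

Request:
{"api": "play_rows", "payload": {"steps": [[[0,0.0031,0.0008,0],[0,0.0031,0.0008,0],[0,0.0031,0.0008,0],[0,0.0031,0.0008,0],[0,0.0031,0.0008,0]]]}}

```text
time: 12.17
ee_pos: [0.4372, -0.2208, 0.1195]
tcp_rot: [-180.0, 0.0, 74.6]
wrist_force: [-3.5, 1.3, 1.7]
opening: 0.0105
grasp_force: 32.5
```

Request:
{"api": "play_rows", "payload": {"steps": [[[0,0.003,0.0013,0],[0,0.003,0.0013,0],[0,0.003,0.0013,0],[0,0.003,0.0013,0],[0,0.003,0.0013,0]]]}}

```text
time: 12.58
ee_pos: [0.4517, -0.2248, 0.1131]
tcp_rot: [-180.0, 0.0, 74.6]
wrist_force: [-0.8, -2.6, 7.2]
opening: 0.011
grasp_force: 33.1
```

Request:
{"api": "play_rows", "payload": {"steps": [[[0,0.0028,0.0017,0],[0,0.0028,0.0017,0],[0,0.0028,0.0017,0],[0,0.0028,0.0017,0],[0,0.0028,0.0017,0]]]}}

```text
time: 13.0
ee_pos: [0.4651, -0.2284, 0.1044]
tcp_rot: [-180.0, 0.0, 74.6]
wrist_force: [-1.6, -2.2, 0.5]
opening: 0.0104
grasp_force: 32.6
```

```bash
python3 - <<'E'
from h import *
a=bot.camera("top")["img"][140:300,280:460];b=bot.camera("side")["img"][80:280,260:500]
cv2.imwrite("pics/c4.png",np.hstack([cv2.resize(a,(400,356)),cv2.resize(b,(400,356))]))
E
```

```text
(no output)
```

View pics/c4.png

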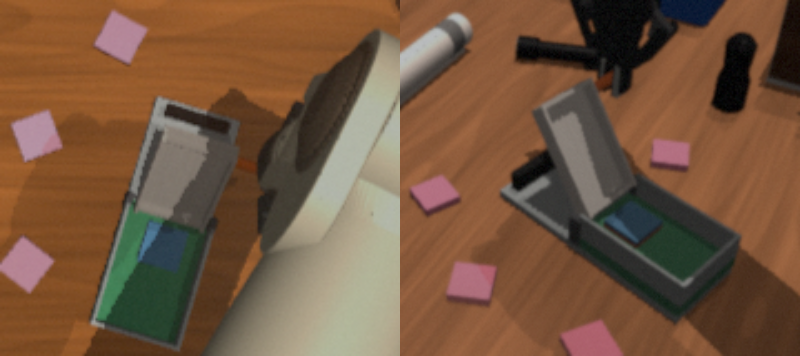

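The tile lies flat in the box, blue up, and the tray is empty at about 0.9 rad. Laying it down.

Request:
{"api": "play_rows", "payload": {"steps": [[[0,0.0025,0.0021,0],[0,0.0025,0.0021,0],[0,0.0025,0.0021,0],[0,0.0025,0.0021,0],[0,0.0025,0.0021,0]]]}}

```text
time: 13.52
ee_pos: [0.4772, -0.2316, 0.0939]
tcp_rot: [-180.0, -0.0, 74.6]
wrist_force: [-4.6, -2.1, -1.1]
opening: 0.0108
grasp_force: 32.5
```

Request:
{"api": "play_rows", "payload": {"steps": [[[0,0.0021,0.0024,0],[0,0.0021,0.0024,0],[0,0.0021,0.0024,0],[0,0.0021,0.0024,0],[0,0.0021,0.0024,0]]]}}

```text
time: 13.93
ee_pos: [0.4873, -0.2343, 0.082]
tcp_rot: [-180.0, -0.0, 74.6]
wrist_force: [-4.3, -1.9, -0.3]
opening: 0.0108
grasp_force: 32.6
```

Request:
{"api": "play_rows", "payload": {"steps": [[[0,0.0017,0.0027,0],[0,0.0017,0.0027,0],[0,0.0017,0.0027,0],[0,0.0017,0.0027,0],[0,0.0017,0.0027,0]]]}}

```text
time: 14.35
ee_pos: [0.4956, -0.2366, 0.0686]
tcp_rot: [180.0, -0.0, 74.6]
wrist_force: [-2.0, -1.8, 0.9]
opening: 0.011
grasp_force: 32.6
```

Request:
{"api": "play_rows", "payload": {"steps": [[[0,0.0013,0.003,0],[0,0.0013,0.003,0],[0,0.0013,0.003,0],[0,0.0013,0.003,0],[0,0.0013,0.003,0]]]}}

```text
time: 14.77
ee_pos: [0.5019, -0.2384, 0.0536]
tcp_rot: [180.0, -0.0, 74.6]
wrist_force: [-0.7, -0.5, 0.6]
opening: 0.0111
grasp_force: 33.4
```

Request:
{"api": "play_rows", "payload": {"steps": [[[0,0.0009,0.0031,0],[0,0.0009,0.0031,0],[0,0.0009,0.0031,0],[0,0.0009,0.0031,0],[0,0.0009,0.0031,0]]]}}

```text
time: 15.18
ee_pos: [0.5061, -0.2395, 0.038]
tcp_rot: [-180.0, -0.0, 74.6]
wrist_force: [0.1, -0.2, 2.6]
opening: 0.0106
grasp_force: 34.0
```

Request:
{"api": "play_rows", "payload": {"steps": [[[0,0.0005,0.0027,0],[0,0.0005,0.0027,0],[0,0.0004,0.0027,0],[0,0.0003,0.0027,0],[0,0.0002,0.0027,0]]]}}

```text
time: 15.6
ee_pos: [0.508, -0.2401, 0.0246]
tcp_rot: [180.0, -0.0, 74.6]
wrist_force: [2.1, -0.1, 2.7]
opening: 0.0105
grasp_force: 34.5
```

Request:
{"api": "play_rows", "payload": {"steps": [[[0,0,0.0005,0],[0,0,0.0005,0],[0,0,0.0005,0],[0,0,0.0005,0],[0,0,0,0]]]}}

```text
time: 16.02
ee_pos: [0.5081, -0.2401, 0.0229]
tcp_rot: [180.0, -0.0, 74.6]
wrist_force: [5.0, -1.2, 0.0]
opening: 0.0105
grasp_force: 34.5
```

Request:
{"api": "play_rows", "payload": {"steps": [[[0,0,0,0],[0,0,0,0],[0,0,0,0],[0,0,0,0],[0,0,0,0]]], "gripper": 0.05}}

```text
time: 16.43
ee_pos: [0.5076, -0.24, 0.0226]
tcp_rot: [-180.0, -0.0, 74.6]
wrist_force: [0.4, -0.1, 0.4]
opening: 0.0502
grasp_force: 0.0
```

Request:
{"api": "play_rows", "payload": {"steps": [[[0,0,0,0],[0,0,0,0],[0,0,0,0],[0,0,0,0],[0,0,0,0]]]}}

```text
time: 16.85
ee_pos: [0.5078, -0.2401, 0.0228]
tcp_rot: [-180.0, 0.0, 74.6]
wrist_force: [0.6, 0.1, -0.5]
opening: 0.05
grasp_force: 0.0
```

Request:
{"api": "play_rows", "payload": {"steps": [[[0,0,-0.01,0],[0,0,-0.015,0],[0,0,-0.02,0],[0,0,-0.02,0],[0,0,-0.02,0]]]}}

```text
time: 17.27
ee_pos: [0.5078, -0.24, 0.1095]
tcp_rot: [180.0, 0.0, 74.6]
wrist_force: [0.4, 0.0, 0.0]
opening: 0.0503
grasp_force: 0.0
```

Request:
{"api": "play_rows", "payload": {"steps": [[[-0.02,0,-0.01,0],[-0.02,0,-0.01,0],[-0.02,0,-0.01,0],[-0.02,0,-0.01,0],[0,0,0,0]]]}}

```text
time: 17.68
ee_pos: [0.4864, -0.3202, 0.1507]
tcp_rot: [179.8, 0.1, 74.5]
wrist_force: [1.3, -0.3, 0.0]
opening: 0.0499
grasp_force: 0.0
```

```bash
python3 - <<'E'
from h import *
a=bot.camera("top")["img"][140:300,280:460];b=bot.camera("side")["img"]
cv2.imwrite("pics/c5.png",np.hstack([cv2.resize(a,(320,300)),cv2.resize(b,(480,300))]))
E
```

```text
(no output)
```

View pics/c5.png

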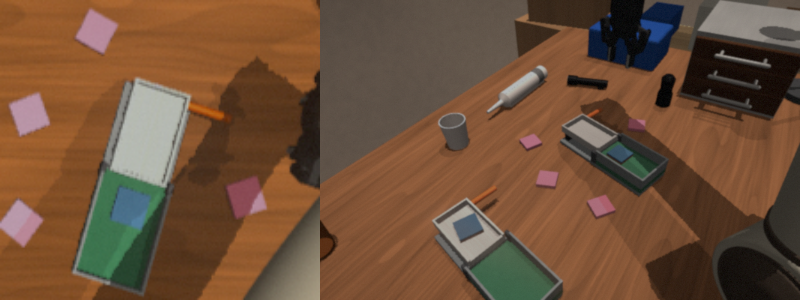

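The picture shows the tray down and empty, the tile blue up at crop (130,207) in the green box, the other tile unmoved and the gripper clear. Handing in.

```bash
python3 -c "
from workcell import bot
print(bot.job_done())"
```

```text
the job is handed in; nothing more can be done
None
```

The job is handed in: the last picture before hand-in shows the tile blue face up in the catch box, the emptied tray laid back down and released, the other tile still in its tray, and the gripper clear at about 18 s; no verdict was returned.

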